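# Index the filter canister and hold its bayonet lid half turned

### The arm

A 7-joint arm with a two-finger parallel gripper is mounted at the origin on the work surface. World frame = base frame: x ahead of the robot, y to its left, z up, the work surface at z = 0. Lengths are in m, angles in rad, forces in N, time in s.
With the tool pointing down it reaches from about 0.425 to 0.925 m from the base axis. Payload 6.8 kg.
Tool frame: the origin (TCP) lies at the very end of the fingers, on their centre line; the grasp point (between the pads) lies 19 mm behind it; z points along the fingers, y is the line along which they close (so a half turn about z gives the same grasp; the last joint's range is limited). The gripper opens to 85 mm and grips with 20 to 120 N. Pads are 22 mm wide; open, the fingers measure 114 mm over their backs; the gripper's body (76 mm by 85 mm) begins 54 mm behind the grasp point. The pads swing forward as they close: fully open they stand 13 mm farther back than shut.
Start: joints at [1.181, 0.477, 0.022, 1.555, -0.011, 1.109, -0.083], TCP at [0.188, -0.648, 0.231] pointing down, gripper open.
Joint ranges: [-2.96, 2.96], [-0.34, 2.1], [-1.41, 1.46], [0.24, 2.44], [-1.37, 4.51], [0.17, 1.92], [-2.96, 2.96]. Speed limits (rad/s): [2.39, 2.39, 3.14, 3.14, 3.14, 3.14, 3.14].

### API

Orientations are given as a rotation vector (axis times angle).
In Python, from bench import get_obs, viewer, r gives the robot as it stands. The module is installed in compiled form; this text tells all that it offers.
- The arm moves only by the tool play_rows, never from a script. Its argument "commands" is a list that holds one entry, the list of rows, each a list of 5 numbers: the gripper's target within -1 to 1 (shut at 1, half-way at 0, fully open at -1), then the shift along the tool's x, y, z scaled (see below), then the turn about the tool's z scaled (see below). A call has 1 to 12 rows; each row is the pose to reach, as a shift and turn from the pose commanded when the call began, along the tool's axes at that moment; what a row does not reach only later rows make up. The controller multiplies each number of a shift by 0.2 m and each number of a turn by pi/2 rad. A row lasts 1/12 s, in which the tool goes at most 41.7 mm and 7.16 degrees, less where a joint would pass 70% of its speed; a pose out of reach is approached as far as the arm can. A call with a number of a shift or a turn outside -1 to 1 is refused whole. A call with a gripper value outside its range is refused whole. The fingers move at their own pace and stop on an object; "grip_force" is the grip in N (left out, the last holds). Time passes only in rows, so rows that repeat a pose let the fingers close. It gives the time, the measured TCP pose, the force, the opening and the grip force at its end, in the units of the state.
- get_obs(): the state, without advancing time (a new reading comes with each control period).
- viewer.grab_frame(name): name is "side" or "top"; returns a dict with "pixels" (400x640x3 uint8, red, green, blue), "fovy" (degrees; the focal length in pixels is half the picture's height over the tangent of half this angle, whatever the lens; pixels are square), "cx", "cy" (the principal point, pixels), "distortion" ([k1, k2, p1, p2, k3] as OpenCV has them; the pictures are not rectified), "world_to_cam" (4x4, takes a point from world to camera coordinates). Camera axes: x right, y up, looking along -z (the intrinsics and any distortion apply to the point x, -y, -z); pixel columns grow to the right and rows downward; lengths in m; the calibration is good to about 2 mm. A picture is of the moment at which its call begins. There is no depth.
- r.hand_in(): hands the job in; it is judged then, once.
Trained networks look in a picture, given as the dict that the camera call returned (one of the last four; its "shot" number tells which), for a name from the list of things; names that differ only in an ending like _2 or _b are one class to them, and where a whole thing is asked for, a point or a joint stands for the part that bears it (a point fixed in the world has none). Each returns a list of dicts, best first, with "score" (0 to 1); they miss things now and then, are a little off and sometimes report something else, mostly with a low value. They report only what shows in the picture. A call takes as long as a camera call. They do not tell look-alikes from the thing itself.
- viewer.trace(picture, thing): "pixels" (400x640 bool, what is visible of it) and "rect" ([left, top, right, bottom] in pixels, round what is visible of it).
The state is a dict: "clock": time; "joints": joint angles; "qvel": joint speeds; "tau": joint torques, N m; "tcp_pos": TCP position; "orientation": TCP orientation; "contact_force": force on the tool from outside, world axes, zero at the start; "moment": the same for the moment, N m; "grip_width": finger opening in m; "gripper_force": force on a finger pad.
Only numpy, scipy, OpenCV 4.12 (cv2) and the standard library are available. Lean on these libraries where they do the work, as an engineer would, in place of code of your own. Each camera call takes 0.05 s, during which the arm holds its last target. There are 200 camera calls.

### The job

I want to scribe a mark on this filter canister while you hold its lid. First turn the indexing table clockwise by its upright handle until it drops into its click stop; then pick up the lid by its grip bar, push it fully down into the canister mouth with the lugs through the two gaps, turn it clockwise only half way, so that the bar points at the two raised ribs on the canister's flange, without reaching the lock click. Finish still gripping the lid and holding it there, fully down and still; leave the other things on the bench alone.

Things in the scene. Friction and masses are not known exactly. Their poses are not given: they have to be found in the camera images.
- turnplate (a joint): Angle (rad) of the indexing table's steel plate about its upright centre axis; positive = anticlockwise from above. 0 = in its one click stop (a sprung pin drops between two bumps on the rim). Starts at 0.5 to 1.15, so turn it clockwise. It stays where left; passing the bump at 0.14 to 0.07 takes up to about 8 N at the handle, then it centres itself within about 0.02. Range -0.5 to 1.5.
- indexer: Fixed grey base of the indexing table. Origin on the turning axis at bench height, z up. The plate is 244 mm across, its top 36 mm above the bench. An arm along the base's +x carries the pin block (out to 180 mm, 48 mm high). In the click stop the canister stands 70 mm from the axis towards the base's -x, the handle 105 mm from it at +60 degrees from the base's +x.
- handle_top (a point): Top centre of the upright black round handle post on the plate: 18 mm diameter, top 88 mm above the bench, 52 mm above the plate, 105 mm from the turning axis. It does not spin on its own. Pinch or push it in its upper 35 mm.
- canister (a point): Grey canister fixed on the plate, 84 mm diameter (flange 96, ribs and lock bosses 108), 60 mm tall. Origin: centre of its underside, z up; x runs through the two raised ribs on the flange (+x and -x, 5 mm proud). From above, the two lug gaps (16 mm wide) lie at +40 and 220 degrees, anticlockwise from x. From a gap the lid turns clockwise 40 degrees to the ribs; stops allow only 8 degrees the other way.
- mouth (a point): Centre of the canister's mouth at rim height, 60 mm above the canister's origin, same axes. Bore 58 mm inside a lip 6 mm thick; the gaps reach out to 72 mm; below the lip a lug channel 9 mm high. A sprung rubber pad inside, 42 mm wide, its top 6 mm below the rim, pushes the lid up with about 3 N at first touch and 5 N when fully down.
- lid: Loose aluminium bayonet lid, 0.13 to 0.25 kg. Origin: centre of its underside, z up, x along the grip bar and lugs; same after a half turn. Spigot 52 mm diameter (tapered to 45 at its foot), z 0-14 mm; lugs at +x and -x, z 0-6, 8 mm wide, out to 33 mm; disc 76 mm diameter, z 14-20; bar 66 x 14 mm, z 20-50. Fully down the disc is on the rim, origin 14 mm lower; lugs under the lip leave it 2 mm of lift.
- bar (a point): Top centre of the lid's grip bar, 50 mm above the lid's origin, same axes as the lid.
- click (a joint): Travel (m) of the sprung lock ball under the boss at -37 degrees: 0 = untouched, over 0.0008 = a lug pushes it: the lid has reached the click. Each ball sits under a round boss; the lugs touch them when the bar is 25 to 30 degrees clockwise past the ribs and lock at about 46 degrees past. Readings are noisy.
- wrench: Steel wrench lying on the bench; leave it alone. Origin under its middle.
- tin: Closed steel tin, 66 mm diameter, 85 mm tall; leave it alone. Origin at the centre of its underside.
- hammer: Hammer lying on the bench; leave it alone. Origin under its middle.
- tray: Black open parts tray 160 x 110 x 40 mm; leave it alone. Origin at the centre of its underside.
- click_b (a joint): The same for the opposite lock ball, under the boss at 143 degrees from the canister's x.
There are look-alikes about, which are no part of the job. What is shaped like the lid but blue, orange or turquoise is not meant.

How it is judged:
On the way, in this order (a step that is already met when the one before it is completed fails the run):
1. the indexing table rests in its click stop (value of joint turnplate between -0.045 and 0.045 rad), for 0.2 s.
2. the lid is down in the mouth with its lugs through the gaps (z of lid in the frame of mouth below -0.0112 m and horizontal distance between lid and mouth below 0.005 m and angle between the x axis of lid and the x axis of canister, either way round above 0.45 rad).
At the end, for the whole second after the job is handed in: The table is in its click stop (within 0.045 rad), the lid is down in the mouth (origin at least 11.2 mm below the rim, within 5 mm of the axis, upright within 0.08 rad) with the bar within 10 degrees of the ribs, unlocked, still, and gripped by the fingers with more than 3 N (all of step 1 and z of lid in the frame of mouth below -0.0112 m and horizontal distance between lid and mouth below 0.005 m and angle between lid's own z axis and vertical below 0.08 rad and angle between the x axis of lid and the x axis of canister, either way round below 0.175 rad and contact force between the fingers and lid above 3 N and linear speed of lid below 0.02 m/s and value of joint each of click, click_b below 0.0008 m); the arm keeps its last pose, push and grip.
It fails at once if the lid reaches the lock click (value of joint any of click, click_b above 0.0008 m).
It fails at once if a bystander is disturbed (distance of any of wrench, tin, hammer, tray from where it was at the start of the episode above 0.02 m).
It also fails if it takes over 56 s, if anything falls off the work surface, if the arm or the gripper's body presses on something with over 40 N, if the wrist force passes 120 N, or if a joint passes its speed limit or range.

## Working session

There is one attempt and no reset: what is moved stays moved. The work goes in short steps, Python scripts to look and compute and a tool call to move; the robot and the scene stay as the last step left them, time stands still between calls to the robot, and variables do not carry over. Pictures are saved under pics/ and viewed, at most 10 in all, crops included, and the job is handed in when it is done.

Besides the shell and the picture viewer there is one more tool, called after "Emit:" in YAML: its name, and indented under it one key for each argument. play_rows: Moves the arm, as the interface text tells. Shifts and turns lie within -1 to 1; 1 stands for 0.2 m of shift or pi/2 rad of turn. Its arguments: {"type":"object","properties":{"commands":{"type":"array","items":{"type":"array","items":{"type":"array","items":{"type":"number","minimum":-1,"maximum":1}}}},"grip_force":{"type":"number"}},"required":["commands"]}

```bash
mkdir -p pics
cat > h.py <<'E'
import numpy as np, cv2
from scipy.spatial.transform import Rotation as R
def K(f):
    F=200/np.tan(np.radians(f["fovy"])/2)
    return np.array([[F,0,f["cx"]],[0,F,f["cy"]],[0,0,1.]])
D=lambda f: np.array(f["distortion"],float)
S=np.diag([1,-1,-1.])
def proj(f,P):
    W=np.array(f["world_to_cam"]); P=np.atleast_2d(P).astype(float)
    c=(P@W[:3,:3].T+W[:3,3])@S
    return cv2.projectPoints(c,np.zeros(3),np.zeros(3),K(f),D(f))[0][:,0]
def at_z(f,uv,z):
    W=np.array(f["world_to_cam"]); uv=np.atleast_2d(uv).astype(float)
    n=cv2.undistortPoints(uv[:,None],K(f),D(f))[:,0]
    d=(np.c_[n,np.ones(len(n))]@S)@W[:3,:3]; o=-W[:3,:3].T@W[:3,3]
    return o+d*((z-o[2])/d[:,2])[:,None]
E
python3 - <<'E'
from bench import get_obs,viewer,r
import cv2,numpy as np
o=get_obs();print(o)
for n in("side","top"):
    f=viewer.grab_frame(n); cv2.imwrite(f"pics/{n}0.png",f["pixels"][...,::-1])
    W=np.array(f["world_to_cam"]);print(n,-W[:3,:3].T@W[:3,3],f["fovy"])
    for t in("handle_top","indexer","canister","lid","wrench","tin","hammer","tray"):
        print(t,[(np.round(d["score"],2),np.round(d["rect"]).tolist()) for d in viewer.trace(f,t)][:4])
E
```

```text
{'clock': 0.0, 'joints': array([ 1.18093775,  0.47780516,  0.02234145,  1.55643943, -0.01150389,
        1.10929825, -0.08306958]), 'qvel': array([-0.00173397,  0.00076575,  0.00046775, -0.00222402, -0.00054732,
        0.00166652,  0.00025472]), 'tau': array([-2.93574494e-04, -5.96452475e+01,  1.60752553e+00, -2.81201220e+01,
        1.23534122e-02,  9.31507180e-03,  6.46067818e-06]), 'tcp_pos': array([ 0.18750383, -0.6478242 ,  0.23032743]), 'orientation': array([-3.10869493e+00, -4.40948773e-01,  6.07098633e-04]), 'contact_force': array([0.30255473, 0.1826589 , 0.44919699]), 'moment': array([-0.00920866,  0.02698225,  0.01672241]), 'gripper_force': 0.0, 'grip_width': 0.08526582629474196}
side [-0.08447878  0.60391999  0.95704497] 57.43350226135111
handle_top [(np.float64(0.72), [308.0, 178.0, 375.0, 224.0])]
indexer [(np.float64(0.81), [307.0, 170.0, 373.0, 227.0])]
canister [(np.float64(0.97), [312.0, 175.0, 376.0, 225.0])]
lid [(np.float64(0.89), [288.0, 266.0, 312.0, 293.0]), (np.float64(0.8), [256.0, 248.0, 279.0, 268.0]), (np.float64(0.8), [286.0, 231.0, 312.0, 248.0]), (np.f
[... 292 characters left out ...]
09.0, 177.0, 378.0, 222.0])]
top [ 0.32831262 -0.02530265  1.43389552] 50.84057696520618
handle_top [(np.float64(0.41), [310.0, 147.0, 385.0, 223.0])]
indexer [(np.float64(0.81), [310.0, 132.0, 386.0, 220.0])]
canister [(np.float64(0.78), [310.0, 146.0, 384.0, 220.0])]
lid [(np.float64(0.84), [265.0, 184.0, 287.0, 205.0]), (np.float64(0.66), [234.0, 216.0, 256.0, 241.0]), (np.float64(0.64), [195.0, 170.0, 218.0, 191.0])]
wrench [(np.float64(0.72), [176.0, 200.0, 218.0, 238.0]), (np.float64(0.71), [309.0, 146.0, 385.0, 222.0])]
tin [(np.float64(0.73), [222.0, 126.0, 245.0, 152.0])]
hammer [(np.float64(0.6), [422.0, 195.0, 455.0, 273.0])]
tray [(np.float64(0.64), [401.0, 117.0, 443.0, 168.0])]
```

Run:
```python
import cv2
a=cv2.imread("pics/top0.png")[100:310,160:480]; cv2.imwrite("pics/topc.png",cv2.resize(a,(800,525),interpolation=cv2.INTER_CUBIC))
a=cv2.imread("pics/side0.png")[140:350,190:470]; cv2.imwrite("pics/sidec.png",cv2.resize(a,(800,600),interpolation=cv2.INTER_CUBIC))
```

```text
(no output)
```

View pics/topc.png

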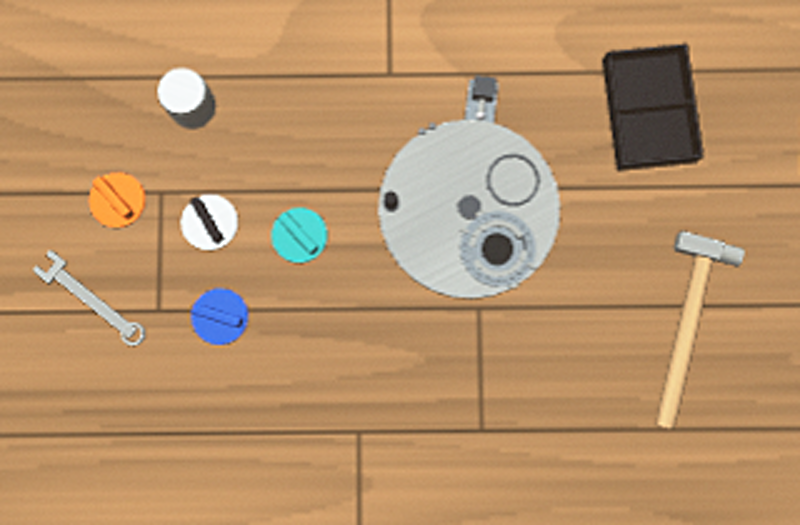

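View pics/sidec.png

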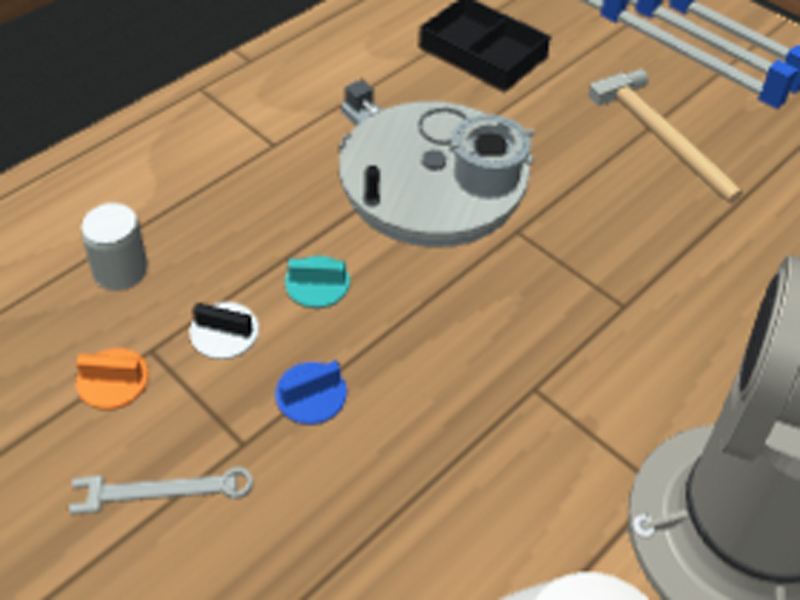

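The lid-shaped things in the crop are orange (117,200), turquoise (299,236), blue (219,317) and white with a black bar (209,222). Only the white one isn't an excluded colour, so that is the lid. Next I'll measure it and the table, with enlarged crops.

```bash
cat > m.py <<'E'
from h import *
from bench import viewer
from scipy.optimize import least_squares
def blob(mask,uv,rad=14):
    m=np.zeros(mask.shape,np.uint8); cv2.circle(m,tuple(int(x) for x in uv),rad,1,-1)
    m&=mask.astype(np.uint8); n,l,s,c=cv2.connectedComponentsWithStats(m,connectivity=8)
    i=1+np.argmax(s[1:,4]); return l==i,c[i],s[i,4]
E
python3 - <<'E'
from m import *
F={n:viewer.grab_frame(n) for n in("top","side")}
g={n:F[n]["pixels"].astype(int).max(2) for n in F}
# pixel guesses
H={"top":(316,180),"side":(320,205)}; L={"top":(243,189),"side":(268,251)}; P={"top":(353,135),"side":(315,173)}
for n in F:
    f=F[n]
    m,c,a=blob(g[n]<70,L[n],11); uv=np.argwhere(m)[:,::-1]
    X=at_z(f,uv,.05)[:,:2] ; w,v=np.linalg.eigh(np.cov(X.T)); print(n,"bar",c,a,X.mean(0),np.degrees(np.arctan2(v[1,1],v[0,1]))%180,np.sqrt(12*w))
    m,c,a=blob(g[n]<70,H[n],9); print("handle",c,a,at_z(f,c,.088 if n=="top" else .070))
    m,c,a=blob(g[n]<90,P[n],8); print("pin",c,a,at_z(f,c,.048))
    # white disc
for n,crops in {"top":[(300,125,95,100),(225,170,40,40)],"side":[(300,165,85,70)]}.items():
    for i,(x,y,w,h) in enumerate(crops):
        k=min(780//w,590//h); k=min(k,8) if i==0 else 8
        cv2.imwrite(f"pics/{n}_z{i}.png",cv2.resize(F[n]["pixels"][y:y+h,x:x+w,::-1],None,fx=k,fy=k,interpolation=cv2.INTER_CUBIC)); print(n,i,k)
a=cv2.imread("pics/top_z0.png");b=cv2.imread("pics/side_z0.png");c=cv2.imread("pics/top_z1.png")
print(a.shape,b.shape,c.shape)
np.save("pics/t.npy",F["top"]["pixels"]);np.save("pics/s.npy",F["side"]["pixels"])
E
```

```text
top bar [242.52459016 187.93442623] 61 [0.53365888 0.22371015] 30.925561874931844 [0.01132925 0.06589659]
handle [315.92857143 180.10714286] 28 [[ 0.55109131 -0.0209533   0.088     ]]
pin [352.5        138.71428571] 14 [[ 0.6981227  -0.14583761  0.048     ]]
side bar [267.72142857 251.6       ] 140 [0.52276445 0.22843259] 26.304537505361196 [0.02550756 0.06609592]
handle [319.87272727 204.07272727] 55 [[ 0.54760993 -0.01981467  0.07      ]]
pin [314.92682927 174.36585366] 41 [[ 0.69249082 -0.13347391  0.048     ]]
top 0 5
top 1 8
side 0 8
(500, 475, 3) (560, 680, 3) (320, 320, 3)
```

View pics/top_z1.png

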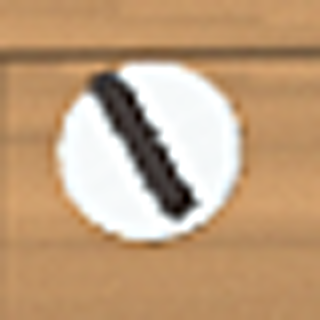

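View pics/side_z0.png

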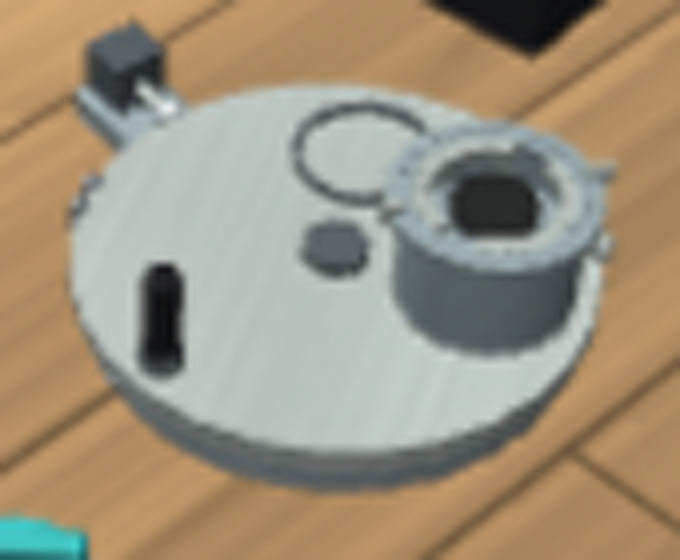

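The crop confirms the lid: a white disc with a black bar. Its centre is at about top px (243,188). The side crop shows the handle post, the pin block at upper left, and the canister with its ribs and bosses at right. Next comes the table geometry.

```bash
cat >> m.py <<'E'
def rect(f,c,z,half=.065,px=300):
    """north-up rectified map at height z: column +x world... col=x, row=-y"""
    t=np.linspace(-half,half,px); X,Y=np.meshgrid(c[0]+t,c[1]-t)
    uv=proj(f,np.c_[X.ravel(),Y.ravel(),np.full(X.size,z)]).astype(np.float32).reshape(px,px,2)
    return cv2.remap(f["pixels"],uv[...,0],uv[...,1],cv2.INTER_CUBIC)
E
python3 - <<'E'
from m import *
F={n:viewer.grab_frame(n) for n in("top","side")}
# axis: plate top outline: grey (low saturation) pixels around
for n,g in (("top",(347,183)),("side",(342,198))):
    f=F[n]; hsv=cv2.cvtColor(f["pixels"],cv2.COLOR_RGB2HSV)
    m=((hsv[...,1]<60)).astype(np.uint8); k,c,a=blob(m,g,55)
    cs,_=cv2.findContours(k.astype(np.uint8),cv2.RETR_EXTERNAL,cv2.CHAIN_APPROX_NONE); cs=max(cs,key=len)[:,0]
    X=at_z(f,cs,.036)[:,:2]
    s=least_squares(lambda p:np.hypot(*(X-p[:2]).T)-.122,[.56,-.12],loss="soft_l1",f_scale=.002)
    print(n,"axis",s.x,len(X),"hub",at_z(f,(347.6,182.8) if n=="top" else (341.9,196.2),.037)[0,:2])
    # bore dark pad
    k,c,a=blob(hsv[...,2]<70,(359,199) if n=="top" else (361.5,190.5),9); print("pad",c,a,at_z(f,c,.09)[0,:2])
lid=[]
for n,g in (("top",(243,189)),("side",(267,254))):
    f=F[n];hsv=cv2.cvtColor(f["pixels"],cv2.COLOR_RGB2HSV)
    m=((hsv[...,1]<40)&(hsv[...,2]>170))|(hsv[...,2]<70)
    k,c,a=blob(m,g,15); cs,_=cv2.findContours(k.astype(np.uint8),cv2.RETR_EXTERNAL,cv2.CHAIN_APPROX_NONE); cs=max(cs,key=len)[:,0]
    X=at_z(f,cs,.02)[:,:2]; s=least_squares(lambda p:np.hypot(*(X-p[:2]).T)-.038,[.53,.22],loss="soft_l1",f_scale=.001); print(n,"lid disc",s.x)
    print("bar axis line"); k,c,a=blob(hsv[...,2]<70,g,11)
    (cx,cy),wh,an=cv2.minAreaRect(np.argwhere(k)[:,::-1].astype(np.float32)); print(cx,cy,wh,an)
E
```

```text
top axis [ 0.55230736 -0.12577249] 236 hub [ 0.54920504 -0.1270112 ]
pad [358.48148148 199.12037037] 108 [ 0.4874091  -0.15692779]
side axis [ 0.54280481 -0.12397127] 198 hub [ 0.54525826 -0.12975173]
pad [361.37878788 190.07575758] 66 [ 0.48357377 -0.1597735 ]
top lid disc [0.53620779 0.22648364]
bar axis line
242.43524169921875 187.74612426757812 (18.85917091369629, 3.311152219772339) 59.74356460571289
side lid disc [0.53279626 0.22361007]
bar axis line
267.6177062988281 251.5294189453125 (20.372989654541016, 7.033533096313477) 14.03624439239502
```

```bash
cat > go.py <<'E'
import sys,numpy as np
from bench import get_obs
from scipy.spatial.transform import Rotation as R
def cur():
    o=get_obs(); M=R.from_rotvec(o["orientation"]).as_matrix(); return o,M
def rel(P,ya=None):
    """scaled shift + turn from the measured pose to world P with tool-y at world angle ya (deg, mod 180)"""
    o,M=cur(); s=M.T@(np.array(P)-o["tcp_pos"])/.2
    y0=np.degrees(np.arctan2(M[1,1],M[0,1])); t=0 if ya is None else -((ya-y0+90)%180-90)/90
    return np.round(np.r_[s,t],4),round(y0,1)
if __name__=="__main__":
    a=[float(x) for x in sys.argv[1:]]; o,M=cur()
    print(o["clock"],o["tcp_pos"].round(4),"F",o["contact_force"].round(1),o["grip_width"],o["gripper_force"],"tilt",M[:,2].round(3))
    print(*rel(a[:3],a[3] if len(a)>3 else None))
E
python3 go.py .5505 -.0215 .15 0; python3 go.py .37 -.33 .2 -37
```

```text
1.1 [ 0.1877 -0.6484  0.2313] F [0.2 0.1 0.3] 0.08570089725806213 0.0 tilt [ 0. -0. -1.]
[ 2.6139 -2.5064  0.4065 -0.8206] -73.9
1.1 [ 0.1877 -0.6484  0.2313] F [0.2 0.1 0.3] 0.08570089725806213 0.0 tilt [ 0. -0. -1.]
[ 1.3181 -1.2757  0.1565 -0.4095] -73.9
```

Emit:
play_rows:
  commands:
    - [[-1,0.2,-0.19,0,-0.08],[-1,0.4,-0.38,0,-0.16],[-1,0.6,-0.57,0.05,-0.24],[-1,0.8,-0.76,0.1,-0.27],[-1,0.95,-0.9,0.1,-0.27],[-1,0.95,-0.9,0.1,-0.27],[-1,0.95,-0.9,0.1,-0.27]]

```text
clock: 1.68
tcp_pos: [0.3238, -0.4166, 0.211]
orientation: [-2.942, -1.096, -0.003]
contact_force: [-0.2, 0.5, 0.3]
grip_width: 0.0852
gripper_force: 0.0
```

```bash
python3 go.py .5505 -.0215 .15 0
```

```text
1.6833 [ 0.3238 -0.4166  0.211 ] F [-0.2  0.5  0.3] 0.08516047650268717 0.0 tilt [ 0.001  0.003 -1.   ]
[ 2.1488 -0.7515  0.3116 -0.5458] -49.1
```

Emit:
play_rows:
  commands:
    - [[-1,0.2,-0.07,0,-0.07],[-1,0.4,-0.14,0,-0.14],[-1,0.6,-0.21,0,-0.2],[-1,0.8,-0.28,0.1,-0.26],[-1,1,-0.35,0.1,-0.3],[-1,1,-0.35,0.1,-0.3]]

```text
clock: 2.18
tcp_pos: [0.4301, -0.2329, 0.1911]
orientation: [-2.601, -1.759, -0.004]
contact_force: [0.3, 0.4, -0.1]
grip_width: 0.0852
gripper_force: 0.0
```

```bash
python3 go.py .5505 -.0215 .15 0
```

```text
2.1833 [ 0.4301 -0.2329  0.1911] F [ 0.3  0.4 -0.1] 0.08519742102437074 0.0 tilt [ 0.001  0.003 -1.   ]
[ 1.2046  0.1646  0.2092 -0.2431] -21.9
```

Emit:
play_rows:
  commands:
    - [[-1,0.2,0.03,0,-0.06],[-1,0.4,0.06,0,-0.12],[-1,0.6,0.09,0,-0.18],[-1,0.8,0.12,0.1,-0.24],[-1,1,0.16,0.2,-0.24],[-1,1,0.16,0.2,-0.24],[-1,1,0.16,0.2,-0.24],[-0.2,1,0.16,0.2,-0.24]]

```text
clock: 2.85
tcp_pos: [0.533, -0.068, 0.1512]
orientation: [-2.24, -2.202, 0.002]
contact_force: [-0.1, -0.1, 0.7]
grip_width: 0.0757
gripper_force: 0.0
```

```bash
python3 go.py .5505 -.0215 .057 0
```

```text
2.85 [ 0.533  -0.068   0.1512] F [-0.1 -0.1  0.7] 0.07566923294917655 0.0 tilt [-0.001 -0.    -1.   ]
[ 0.2342  0.084   0.4706 -0.0108] -1.0
```

Emit:
play_rows:
  commands:
    - [[-0.2,0.12,0.04,0,-0.01],[-0.2,0.234,0.084,0,-0.01],[-0.2,0.234,0.084,0.1,-0.01],[-0.2,0.234,0.084,0.25,-0.01],[-0.2,0.234,0.084,0.4,-0.01],[-0.2,0.234,0.084,0.47,-0.01],[-0.2,0.234,0.084,0.47,-0.01],[1,0.234,0.084,0.47,-0.01],[1,0.234,0.084,0.47,-0.01],[1,0.234,0.084,0.47,-0.01],[1,0.234,0.084,0.47,-0.01],[1,0.234,0.084,0.47,-0.01]]
  grip_force: 30

```text
clock: 3.85
tcp_pos: [0.5525, -0.0216, 0.0594]
orientation: [2.221, 2.217, 0.003]
contact_force: [-1.3, -1.8, 7.2]
grip_width: 0.0169
gripper_force: 29.6
```

```bash
cat > arc.py <<'E'
from go import *
# rows for arc about axis A by dq deg (cw negative), n steps
A=np.array([.549,-.1265]); o,M=cur(); p=o["tcp_pos"]; print(o["clock"],p,o["contact_force"].round(1),o["grip_width"],o["gripper_force"]); v=p[:2]-A; print("r",np.hypot(*v),"ang",np.degrees(np.arctan2(v[1],v[0])))
for d in map(float,sys.argv[1:]):
    c,s=np.cos(np.radians(d)),np.sin(np.radians(d)); q=A+np.array([[c,-s],[s,c]])@v
    print(d,(M.T@np.r_[q-p[:2],0]/.2).round(3),round(-d/90,3))
E
python3 arc.py -5 -10 -15 -20 -25 -30 -33 -36
```

```text
3.85 [ 0.55248608 -0.02160704  0.05937829] [-1.3 -1.8  7.2] 0.0168545427205255 29.603497982025146
r 0.10495086921231658 ang 88.09649695905057
-5.0 [-0.003  0.046  0.   ] 0.056
-10.0 [-0.011  0.091  0.   ] 0.111
-15.0 [-0.022  0.135  0.001] 0.167
-20.0 [-0.037  0.178  0.001] 0.222
-25.0 [-0.056  0.22   0.001] 0.278
-30.0 [-0.078  0.26   0.001] 0.333
-33.0 [-0.094  0.283  0.001] 0.367
-36.0 [-0.11   0.305  0.001] 0.4
```

Emit:
play_rows:
  commands:
    - [[1,-0.003,0.046,0,0.055],[1,-0.011,0.091,0,0.11],[1,-0.022,0.135,0,0.167],[1,-0.037,0.178,0,0.222],[1,-0.056,0.22,0,0.278],[1,-0.067,0.24,0,0.305],[1,-0.067,0.24,0,0.305]]

```text
clock: 4.43
tcp_pos: [0.6015, -0.0353, 0.0594]
orientation: [2.685, 1.624, 0.006]
contact_force: [1.0, -1.9, 7.4]
grip_width: 0.017
gripper_force: 30.1
```

```bash
python3 arc.py -1 -2 -3 -4 -5 -6 -7 -8 -10
python3 - <<'E'
from m import *
F={n:viewer.grab_frame(n) for n in("top","side")}
a=F["top"]["pixels"][110:250,290:400,::-1]; b=F["side"]["pixels"][150:250,290:400,::-1]
im=np.hstack([cv2.resize(a,(390,500),interpolation=cv2.INTER_CUBIC),cv2.resize(b,(410,373),interpolation=cv2.INTER_CUBIC) if 0 else cv2.copyMakeBorder(cv2.resize(b,(400,364),interpolation=cv2.INTER_CUBIC),0,136,0,0,cv2.BORDER_CONSTANT)])
cv2.imwrite("pics/turn1.png",im)
E
```

```text
4.4333 [ 0.60149609 -0.03531207  0.05936444] [ 1.  -1.9  7.4] 0.01698766703791107 30.130237340927124
r 0.105219193944354 ang 60.07134475932527
-1.0 [-0.     0.009  0.   ] 0.011
-2.0 [-0.001  0.018  0.   ] 0.022
-3.0 [-0.002  0.027  0.   ] 0.033
-4.0 [-0.003  0.037  0.   ] 0.044
-5.0 [-0.004  0.046  0.   ] 0.056
-6.0 [-0.005  0.055  0.   ] 0.067
-7.0 [-0.006  0.064  0.   ] 0.078
-8.0 [-0.008  0.073  0.   ] 0.089
-10.0 [-0.012  0.091  0.   ] 0.111
```

View pics/turn1.png

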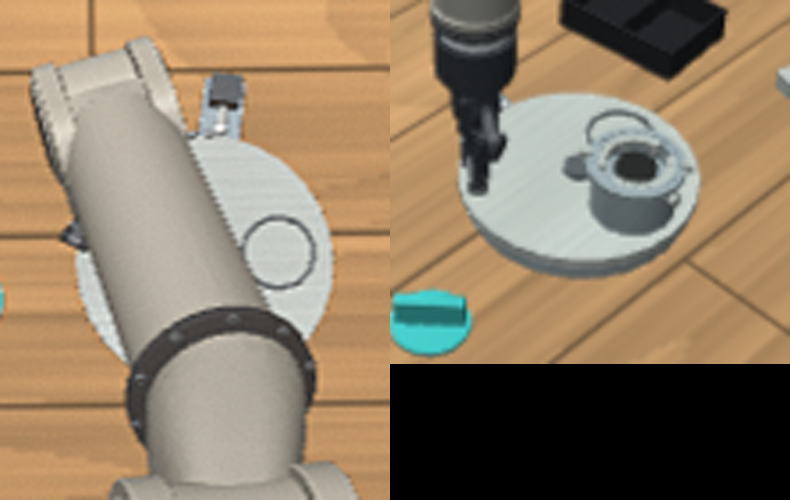

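The arm hides the handle in the top view. The pin block still shows at the upper middle of that view, and the canister shows in the side view at (635,175). I'll now creep forward and watch the force.

Emit:
play_rows:
  commands:
    - [[1,-0.001,0.018,0,0.022],[1,-0.001,0.018,0,0.022],[1,-0.001,0.018,0,0.022]]

```text
clock: 4.78
tcp_pos: [0.6036, -0.0366, 0.0594]
orientation: [2.711, 1.583, 0.005]
contact_force: [0.3, -2.1, 7.9]
grip_width: 0.0171
gripper_force: 30.0
```

Emit:
play_rows:
  commands:
    - [[1,-0.001,0.018,0,0.022],[1,-0.001,0.018,0,0.022],[1,-0.001,0.018,0,0.022]]

```text
clock: 5.03
tcp_pos: [0.604, -0.0371, 0.0593]
orientation: [-2.739, -1.538, 0.002]
contact_force: [-7.4, 0.1, 14.2]
grip_width: 0.0169
gripper_force: 30.8
```

Emit:
play_rows:
  commands:
    - [[1,-0.001,0.018,0,0.022],[1,-0.001,0.018,0,0.022],[1,-0.001,0.018,0,0.022]]

```text
clock: 5.28
tcp_pos: [0.6079, -0.0397, 0.0593]
orientation: [2.766, 1.489, 0.001]
contact_force: [-3.5, -0.3, 9.7]
grip_width: 0.0172
gripper_force: 30.4
```

```bash
python3 arc.py -1 -2
```

```text
5.2833 [ 0.60787182 -0.03972802  0.05928618] [-3.5 -0.3  9.7] 0.017185908425872264 30.43222278356552
r 0.10485831682606153 ang 55.844451131636674
-1.0 [-0.     0.009  0.   ] 0.011
-2.0 [-0.001  0.018  0.   ] 0.022
```

Emit:
play_rows:
  commands:
    - [[1,-0.001,0.014,0,0.018],[1,-0.001,0.014,0,0.018],[1,-0.001,0.014,0,0.018]]

```text
clock: 5.53
tcp_pos: [0.6108, -0.0417, 0.0593]
orientation: [2.787, 1.448, 0.003]
contact_force: [-1.5, -1.7, 7.9]
grip_width: 0.0172
gripper_force: 30.3
```

Emit:
play_rows:
  commands:
    - [[1,-0.001,0.014,0,0.018],[1,-0.001,0.014,0,0.018],[1,-0.001,0.014,0,0.018]]

```text
clock: 5.78
tcp_pos: [0.6136, -0.0438, 0.0593]
orientation: [2.807, 1.408, 0.004]
contact_force: [0.2, -1.3, 6.9]
grip_width: 0.0168
gripper_force: 30.1
```

```bash
python3 arc.py -1 -2
```

```text
5.7833 [ 0.61359046 -0.04375616  0.05929865] [ 0.2 -1.3  6.9] 0.016847997681489996 30.118715465068817
r 0.10496890688989055 ang 52.02413603325231
-1.0 [-0.     0.009  0.   ] 0.011
-2.0 [-0.001  0.018  0.   ] 0.022
```

Emit:
play_rows:
  commands:
    - [[-0.3,0,0,0,0],[-0.3,0,0,0,0],[-0.3,0,0,0,0],[-0.3,0,0,0,0],[-0.3,0,0,-0.2,0],[-1,0,0,-0.4,0],[-1,0,0,-0.5,0],[-1,0,0,-0.5,0]]

```text
clock: 6.45
tcp_pos: [0.6155, -0.0432, 0.1627]
orientation: [2.804, 1.408, 0.012]
contact_force: [-0.2, 0.2, -0.1]
grip_width: 0.0852
gripper_force: 0.0
```

```bash
python3 go.py .5345 .2245 .15 -59.5
```

```text
6.45 [ 0.6155 -0.0432  0.1627] F [-0.2  0.2 -0.1] 0.08515513909338554 0.0 tilt [ 0.009 -0.    -1.   ]
[ 0.8313 -1.1246  0.0599  0.2536] -36.7
```

Emit:
play_rows:
  commands:
    - [[-1,0.13,-0.18,0,0.06],[-1,0.26,-0.36,0,0.12],[-1,0.4,-0.54,0,0.18],[-1,0.53,-0.72,0,0.25],[-1,0.66,-0.9,0,0.25],[-1,0.74,-1,0,0.25],[-1,0.74,-1,0,0.25],[-1,0.74,-1,0,0.25]]

```text
clock: 7.12
tcp_pos: [0.5385, 0.1981, 0.1567]
orientation: [-3.025, -0.845, 0.002]
contact_force: [-0.1, -1.3, -1.1]
grip_width: 0.0858
gripper_force: 0.0
```

```bash
python3 go.py .5345 .2245 .15 -59.5
cat > can.py <<'E'
from m import *
import sys
F={n:viewer.grab_frame(n) for n in("top","side")}
A=np.array([.549,-.1265])
for n,a,b in (("top",.55,0),("side",0,0)):
    f=F[n]; hsv=cv2.cvtColor(f["pixels"],cv2.COLOR_RGB2HSV)
    c0=A+.07*np.array([np.cos(np.radians(174)),np.sin(np.radians(174))]); g=proj(f,[*c0,.09])[0]
    try:
        k,c,ar=blob(hsv[...,2]<70,g,9); p=at_z(f,c,.09)[0,:2]; v=p-A; print(n,"pad",c,ar,p,np.hypot(*v),np.degrees(np.arctan2(v[1],v[0])))
    except Exception as e: print(e); p=c0
    hu=proj(f,[.613,-.0435,.075])[0]
    try:
        k,c,ar=blob(hsv[...,2]<70,hu,9); q=at_z(f,c,.088 if n=="top" else .07)[0,:2]; v=q-A; print("handle",c,ar,q,np.hypot(*v),np.degrees(np.arctan2(v[1],v[0])))
    except Exception as e: print(e)
    cv2.imwrite(f"pics/rc_{n}.png",rect(f,c0,.096)[...,::-1])
im=np.hstack([cv2.resize(cv2.imread(f"pics/rc_{n}.png"),(400,400),interpolation=cv2.INTER_CUBIC) for n in F]); cv2.imwrite("pics/rc.png",im)
E
python3 can.py
```

```text
7.1167 [0.5385 0.1981 0.1567] F [-0.1 -1.3 -1.1] 0.08580974406524229 0.0 tilt [-0.001  0.001 -1.   ]
[ 0.051  -0.1231  0.0335  0.0078] -58.8
top pad [346.  201.5] 108 [ 0.480132  -0.1167588] 0.06955351728474247 171.9490703896955
handle [322.23076923 162.80769231] 26 [ 0.6080075  -0.04206403] 0.1030112506363077 55.052489814822295
side pad [355.09722222 196.52777778] 72 [ 0.47672388 -0.11938891] 0.0726251020625827 174.38087929297686
handle [313.33333333 192.875     ] 48 [ 0.60397464 -0.04193255] 0.10086557748890156 56.97336936388807
```

View pics/rc.png

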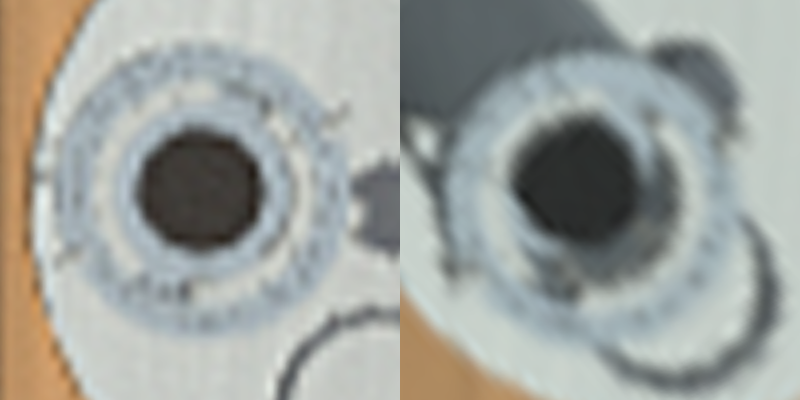

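The rectified views show the ribs at top-crop (335,115) and (65,255), so canister x lies at about 27° world. The gaps are near 67° and 247°, and a boss shows at 170°, which is consistent. The table reads in its stop: the handle is at about 54° and the canister at about 173°. Next I'll grasp the lid.

Emit:
play_rows:
  commands:
    - [[-0.4,0.051,-0.123,0.033,0.008],[-0.4,0.051,-0.123,0.2,0.008],[-0.4,0.051,-0.123,0.4,0.008],[-0.4,0.051,-0.123,0.58,0.008],[-0.4,0.051,-0.123,0.66,0.008],[-0.4,0.051,-0.123,0.66,0.008],[-0.4,0.051,-0.123,0.66,0.008]]

```text
clock: 7.8
tcp_pos: [0.5366, 0.219, 0.0245]
orientation: [3.034, 0.812, -0.003]
contact_force: [0.8, -0.8, 0.7]
grip_width: 0.0598
gripper_force: 0.0
```

```bash
python3 go.py .5345 .2245 .024 -59.5
```

```text
7.8 [0.5366 0.219  0.0245] F [ 0.8 -0.8  0.7] 0.05983329784068552 0.0 tilt [-0.002 -0.002 -1.   ]
[ 0.0046 -0.0289  0.0026 -0.0061] -60.0
```

Emit:
play_rows:
  commands:
    - [[-0.4,0.004,-0.028,0,0],[-0.4,0.004,-0.028,0,0],[1,0.004,-0.028,0,0],[1,0.004,-0.028,0,0],[1,0.004,-0.028,0,0],[1,0.004,-0.028,0,0],[1,0.004,-0.028,0,0],[1,0.004,-0.028,0,0]]
  grip_force: 60

```text
clock: 8.47
tcp_pos: [0.535, 0.2264, 0.026]
orientation: [3.034, 0.815, 0.002]
contact_force: [-1.7, -1.0, 6.2]
grip_width: 0.0129
gripper_force: 59.5
```

```bash
python3 go.py .4795 -.1172 .15 -23
```

```text
8.4667 [0.535  0.2264 0.026 ] F [-1.7 -1.   6.2] 0.01285450832711089 59.452062249183655 tilt [ 0.001  0.    -1.   ]
[-1.1003  1.3477 -0.6205 -0.4102] -59.9
```

Emit:
play_rows:
  commands:
    - [[1,0,0,-0.1,0],[1,0,0,-0.25,0],[1,0,0,-0.45,0],[1,0,0,-0.65,0],[1,-0.1,0.13,-0.72,-0.07],[1,-0.25,0.3,-0.72,-0.14],[1,-0.4,0.48,-0.72,-0.2],[1,-0.55,0.67,-0.72,-0.27],[1,-0.7,0.86,-0.72,-0.34],[1,-0.81,1,-0.72,-0.41],[1,-0.81,1,-0.72,-0.41],[1,-0.81,1,-0.72,-0.41]]

```text
clock: 9.47
tcp_pos: [0.4927, -0.0345, 0.1687]
orientation: [2.626, 1.723, -0.005]
contact_force: [-0.4, 0.1, -1.3]
grip_width: 0.013
gripper_force: 58.7
```

```bash
python3 go.py .4795 -.1172 .15 -23
```

```text
9.4667 [ 0.4927 -0.0345  0.1687] F [-0.4  0.1 -1.3] 0.01303065182245611 58.70267450809479 tilt [-0.002 -0.003 -1.   ]
[-0.4053  0.1042  0.0947 -0.0053] -23.5
```

Emit:
play_rows:
  commands:
    - [[1,-0.15,0.04,0,0],[1,-0.3,0.08,0.05,0],[1,-0.4,0.104,0.16,-0.005],[1,-0.405,0.104,0.16,-0.005],[1,-0.405,0.104,0.16,-0.005],[1,-0.405,0.104,0.16,-0.005]]

```text
clock: 9.97
tcp_pos: [0.4822, -0.1095, 0.1374]
orientation: [-2.612, -1.745, -0.001]
contact_force: [0.2, 0.6, -2.0]
grip_width: 0.0129
gripper_force: 58.7
```

```bash
python3 go.py .4795 -.1172 .15 -23
python3 - <<'E'
from m import *
from bench import get_obs
o=get_obs();p=o["tcp_pos"]
F={n:viewer.grab_frame(n) for n in("side","top")}
f=F["side"]; t=np.radians(np.arange(0,360,5))
im=f["pixels"][...,::-1].copy(); x0,y0=310,150; k=8
big=cv2.resize(im[y0:y0+70,x0:x0+95],None,fx=k,fy=k,interpolation=cv2.INTER_CUBIC)
def draw(c,z,r,col):
    uv=proj(f,np.c_[c[0]+r*np.cos(t),c[1]+r*np.sin(t),np.full(t.size,z)])
    cv2.polylines(big,[np.round(((uv-[x0,y0]+.5)*k)).astype(np.int32)],True,col,1)
zl=p[2]-.026
draw(p,zl+.014,.038,(0,0,255)); draw(p,zl+.02,.038,(0,0,255)); draw([.4795,-.1172],.096,.029,(0,255,0));draw([.4795,-.1172],.036,.042,(0,255,0))
cv2.imwrite("pics/ov.png",big)
E
```

```text
9.9667 [ 0.4822 -0.1095  0.1374] F [ 0.2  0.6 -2. ] 0.01293558284537853 58.69842052459717 tilt [-0.     0.001 -1.   ]
[-0.0408  0.0021 -0.0632  0.0053] -22.5
```

View pics/ov.png

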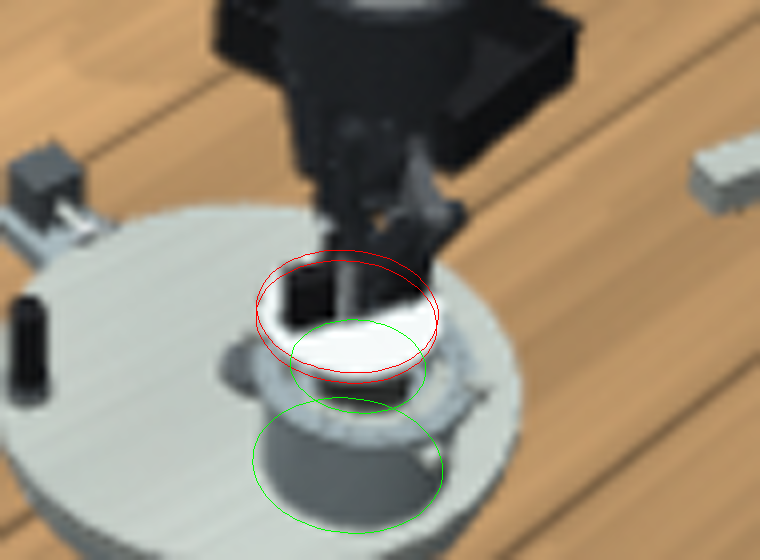

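The lid disc matches the predicted circle (red). The canister sits about 2 mm further right than my guess (green), so I'll shift the target to (0.4785, -0.118).

```bash
python3 go.py .4785 -.118 .13 -23
```

```text
10.0667 [ 0.4829 -0.109   0.1379] F [ 0.1 -0.2 -1. ] 0.012824211834787741 58.698171973228455 tilt [ 0.001  0.001 -1.   ]
[-0.0498 -0.0031  0.0396  0.0063] -22.4
```

Emit:
play_rows:
  commands:
    - [[1,-0.05,-0.003,0,0.006],[1,-0.05,-0.003,0.03,0.006],[1,-0.05,-0.003,0.03,0.006],[1,-0.05,-0.003,0.03,0.006]]

```text
clock: 10.4
tcp_pos: [0.4773, -0.1196, 0.131]
orientation: [-2.621, -1.731, 0.001]
contact_force: [-0.4, 0.5, -1.1]
grip_width: 0.0129
gripper_force: 58.8
```

```bash
python3 go.py .4785 -.118 .108 -23
```

```text
10.4 [ 0.4773 -0.1196  0.131 ] F [-0.4  0.5 -1.1] 0.012891083489521515 58.75038743019104 tilt [-0.001  0.    -1.   ]
[ 0.0096  0.0026  0.1152 -0.0011] -23.1
```

Emit:
play_rows:
  commands:
    - [[1,0.008,0.002,0,0],[1,0.008,0.002,0.02,0],[1,0.008,0.002,0.035,0],[1,0.008,0.002,0.05,0],[1,0.008,0.002,0.05,0]]

```text
clock: 10.82
tcp_pos: [0.4781, -0.1182, 0.1205]
orientation: [-2.62, -1.731, 0.001]
contact_force: [-0.4, 0.3, -1.6]
grip_width: 0.0128
gripper_force: 58.7
```

Emit:
play_rows:
  commands:
    - [[1,0,0,0.01,0],[1,0,0,0.02,0],[1,0,0,0.02,0]]

```text
clock: 11.07
tcp_pos: [0.4784, -0.1183, 0.1169]
orientation: [-2.621, -1.732, 0.001]
contact_force: [0.4, -0.2, -1.8]
grip_width: 0.0128
gripper_force: 58.7
```

```bash
python3 go.py .4785 -.118 .108 -23
```

```text
11.0667 [ 0.4784 -0.1183  0.1169] F [ 0.4 -0.2 -1.8] 0.012816264209573689 58.749960064888 tilt [-0.  0. -1.]
[ 0.0018 -0.0001  0.0447 -0.0011] -23.1
```

Emit:
play_rows:
  commands:
    - [[1,0,0,0.015,0],[1,0,0,0.025,0],[1,0,0,0.025,0]]

```text
clock: 11.32
tcp_pos: [0.4788, -0.1184, 0.1122]
orientation: [2.621, 1.732, 0.0]
contact_force: [0.3, 0.4, 2.8]
grip_width: 0.0132
gripper_force: 59.3
```

Emit:
play_rows:
  commands:
    - [[1,0,0,0.01,0],[1,0,0,0.02,0],[1,0,0,0.025,0],[1,0,0,0.025,0]]

```text
clock: 11.65
tcp_pos: [0.4789, -0.1183, 0.108]
orientation: [2.621, 1.731, 0.0]
contact_force: [-2.1, 1.1, 10.0]
grip_width: 0.013
gripper_force: 60.4
```

```bash
python3 go.py .4785 -.118 .108 -23
```

```text
11.65 [ 0.4789 -0.1183  0.108 ] F [-2.1  1.1 10. ] 0.012972112360586211 60.429779291152954 tilt [ 0. -0. -1.]
[ 0.0008 -0.0026 -0.0002 -0.0011] -23.1
```

Emit:
play_rows:
  commands:
    - [[1,0,0,0.006,0],[1,0,0,0.006,0],[1,0,0,0.006,0],[1,0,0,0.006,0.04],[1,0,0,0.006,0.08],[1,0,0,0.006,0.12],[1,0,0,0.006,0.16],[1,0,0,0.006,0.2],[1,0,0,0.006,0.2]]

```text
clock: 12.4
tcp_pos: [0.4808, -0.1186, 0.1079]
orientation: [2.859, 1.295, 0.006]
contact_force: [-0.5, -0.5, 14.8]
grip_width: 0.0126
gripper_force: 61.2
```

```bash
python3 go.py .4785 -.118 .108 -63; python3 -c "
from bench import get_obs;print(get_obs()['moment'])"
```

```text
12.4 [ 0.4808 -0.1186  0.1079] F [-0.5 -0.5 14.8] 0.012624000831027667 61.18020415306091 tilt [ 0.004 -0.001 -1.   ]
[-0.0056 -0.0105 -0.0003  0.2414] -41.3
[ 0.08188099  0.40631158 -0.15937215]
```

Emit:
play_rows:
  commands:
    - [[1,-0.005,0,0,0.04],[1,-0.006,-0.004,0,0.08],[1,-0.006,-0.006,0,0.12],[1,-0.006,-0.006,0,0.16],[1,-0.006,-0.006,0,0.2],[1,-0.006,-0.006,0,0.24],[1,-0.006,-0.006,0,0.24],[1,-0.006,-0.006,0,0.24],[1,-0.006,-0.006,0,0.24]]

```text
clock: 13.15
tcp_pos: [0.4792, -0.1194, 0.108]
orientation: [3.051, 0.739, 0.007]
contact_force: [-1.0, -1.7, 14.0]
grip_width: 0.0129
gripper_force: 61.1
```

```bash
python3 go.py .4785 -.118 .108 -63
python3 - <<'E'
from m import *
from bench import get_obs
print(get_obs()["moment"])
A=np.array([.549,-.1265]); f=viewer.grab_frame("side")
hsv=cv2.cvtColor(f["pixels"],cv2.COLOR_RGB2HSV); k,c,ar=blob(hsv[...,2]<70,proj(f,[.613,-.0435,.07])[0],9); print("handle",c,ar)
c0=np.array([.4785,-.118]); R_=rect(f,c0,.090)[...,::-1]
x0,y0=310,150
b=cv2.resize(f["pixels"][y0:y0+75,x0:x0+75,::-1],(400,400),interpolation=cv2.INTER_CUBIC)
cv2.imwrite("pics/fin.png",np.hstack([b,cv2.resize(R_,(400,400),interpolation=cv2.INTER_CUBIC)]))
E
```

```text
13.15 [ 0.4792 -0.1194  0.108 ] F [-1.  -1.7 14. ] 0.012928984017138552 61.1079204082489 tilt [ 0.005 -0.001 -1.   ]
[ 0.0001 -0.008  -0.0003  0.0028] -62.8
[-0.23459791  0.35276479 -0.0738032 ]
handle [313.20408163 192.63265306] 49
```

View pics/fin.png

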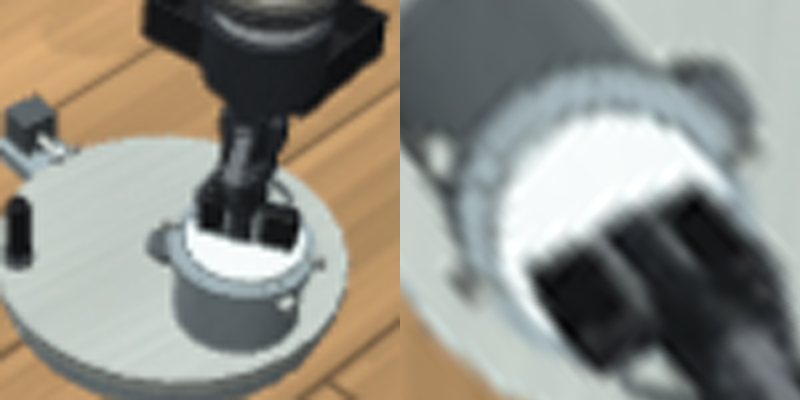

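The left crop shows the lid seated and the fingers on the bar. In the rectified view, the ribs at (460,280) and (755,140) lie at about 26° and the bar is at 27°. The handle hasn't moved since the click stop, so I'm handing in.

```bash
python3 -c "
from bench import r,get_obs
o=get_obs();print(o['tcp_pos'],o['contact_force'],o['gripper_force']);print(r.hand_in())"
```

```text
[ 0.47919668 -0.11947541  0.10795328] [ 0.07851547 -2.27966487 15.19036848] 61.11015200614929
the job is handed in; nothing more can be done
None
```

I handed the job in with the table in its click stop and the lid fully down, turned clockwise about 40° so the bar is within about 2° of the ribs by camera. It is well short of the lock click and still gripped at about 61 N. The hand-in returned no verdict.

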